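Snap the chisels into the bench clip rail

TASK

Two chisels lie loose on the bench in front of the red clip rail, each before one of its two empty bays. Press each one sideways into a bay of its own, under both roller clips, until it snaps fully home with the handle flat against the rail along its length and roughly centred between the two clips. Leave the other things on the bench where they are.

Things in the scene. Friction and masses are not known exactly. Their poses are not given: they have to be found in the camera images.
- rail: Red tool rail, fixed to the bench: 30 mm deep (x), 560 mm long (y), 28 mm high; origin at the middle of its underside. x points away from the robot, y along the rail to the left. Its front face, 15 mm robot-side of the origin, is the stop a handle ends against. Two bays of two spring clips, open towards the robot, centred 155 mm left and right of the origin.
- bay_left (a point): Where the middle of a handle's axis lies when a chisel is fully home in the left bay (+y end of the rail): 30 mm to the robot's side of the rail's middle line, 13 mm above the bench. x axis: level, square to the rail, the way a chisel is pressed in (away from the robot); y along the rail, z up. Clips are centred 55 mm either side along y, each 18 mm wide: 92 mm clear between them.
- bay_right (a point): Where the middle of a handle's axis lies when a chisel is fully home in the right bay (-y end of the rail): 30 mm to the robot's side of the rail's middle line, 13 mm above the bench. x axis: level, square to the rail, the way a chisel is pressed in (away from the robot); y along the rail, z up. Clips are centred 55 mm either side along y, each 18 mm wide: 92 mm clear between them.
- chisel_orange_mid (a point): Middle of the orange chisel's handle, on its axis, 13 mm above the bench. Handle a flat-sided bar, 30 mm wide, 26 mm high, edges chamfered 6 mm, 190 mm long (95 mm each way); its upright sides span 6 to 20 mm above the bench. x axis: along the chisel to the blade, which is 14 mm wide, clear of the bench and ends 158 mm from here. Loose, about 160 g, balances within 5 mm of this point.
- chisel_blue_mid (a point): Middle of the blue chisel's handle, on its axis, 13 mm above the bench. Handle a flat-sided bar, 30 mm wide, 26 mm high, edges chamfered 6 mm, 190 mm long (95 mm each way); its upright sides span 6 to 20 mm above the bench. x axis: along the chisel to the blade, which is 14 mm wide, clear of the bench and ends 158 mm from here. Loose, about 160 g, balances within 5 mm of this point.
- clip_left_a (a joint): left bay's clip on the right (-y): a sprung arm hinged on the rail's top, 36 mm above the bench, with a white roller 10 mm across at its robot-side end, underside 22 mm up, 10 to 20 mm robot-side of the home point. Lift in rad: 0 empty, about 0.11 as a handle passes, about 0.01 when home. Pushing through both clips takes about 10 to 18 N; past the rollers the handle is drawn home and held.
- clip_left_b (a joint): left bay's clip on the left (+y): a sprung arm hinged on the rail's top, 36 mm above the bench, with a white roller 10 mm across at its robot-side end, underside 22 mm up, 10 to 20 mm robot-side of the home point. Lift in rad: 0 empty, about 0.11 as a handle passes, about 0.01 when home. Pushing through both clips takes about 10 to 18 N; past the rollers the handle is drawn home and held.
- clip_right_a (a joint): right bay's clip on the right (-y): a sprung arm hinged on the rail's top, 36 mm above the bench, with a white roller 10 mm across at its robot-side end, underside 22 mm up, 10 to 20 mm robot-side of the home point. Lift in rad: 0 empty, about 0.11 as a handle passes, about 0.01 when home. Pushing through both clips takes about 10 to 18 N; past the rollers the handle is drawn home and held.
- clip_right_b (a joint): right bay's clip on the left (+y): a sprung arm hinged on the rail's top, 36 mm above the bench, with a white roller 10 mm across at its robot-side end, underside 22 mm up, 10 to 20 mm robot-side of the home point. Lift in rad: 0 empty, about 0.11 as a handle passes, about 0.01 when home. Pushing through both clips takes about 10 to 18 N; past the rollers the handle is drawn home and held.
- glue: The white glue bottle, a bystander, loose: 56 mm across, 150 mm tall, standing off the rail's left end; origin at its underside.
- mallet: The wooden mallet, a bystander, loose: head 70 x 110 x 60 mm, handle to 155 mm from the origin along -x; lying to the right of the chisels; origin at its underside.
- square: The try square, a bystander, loose: lies behind the rail, 16 mm thick, blade 150 mm; origin at its underside.
- offcut: The wooden offcut, a bystander, loose: 50 x 170 x 22 mm, lying behind the rail; origin at its underside.
- earmuffs: The yellow ear defenders, a bystander, loose: about 120 x 160 x 72 mm, lying off the rail's right end; origin at its underside.
- screw_jar: The screw jar, a bystander, loose: 70 mm across, 70 mm tall, standing to the left; origin at its underside.
- chisel_orange: The orange chisel as a whole; origin on the bench side of its handle, 13 mm below point chisel_orange_mid, same axes.
- chisel_blue: The blue chisel as a whole; origin on the bench side of its handle, 13 mm below point chisel_blue_mid, same axes.

How it is judged:
At the end, for the whole second after the job is handed in: Each chisel lies still in a bay of its own, either one in either bay: the handle's mid-point within 5 mm of the bay's home point square to the rail, within 30 mm along the rail and within 6 mm in height, the handle parallel to the rail within 0.06 rad ((((x of chisel_orange_mid in the frame of bay_left between -0.005 and 0.005 m and y of chisel_orange_mid in the frame of bay_left between -0.03 and 0.03 m and z of chisel_orange_mid in the frame of bay_left between -0.006 and 0.006 m and angle between the x axis of chisel_orange_mid and the y axis of bay_left, either way round below 0.06 rad) and (x of chisel_blue_mid in the frame of bay_right between -0.005 and 0.005 m and y of chisel_blue_mid in the frame of bay_right between -0.03 and 0.03 m and z of chisel_blue_mid in the frame of bay_right between -0.006 and 0.006 m and angle between the x axis of chisel_blue_mid and the y axis of bay_right, either way round below 0.06 rad)) or ((x of chisel_orange_mid in the frame of bay_right between -0.005 and 0.005 m and y of chisel_orange_mid in the frame of bay_right between -0.03 and 0.03 m and z of chisel_orange_mid in the frame of bay_right between -0.006 and 0.006 m and angle between the x axis of chisel_orange_mid and the y axis of bay_right, either way round below 0.06 rad) and (x of chisel_blue_mid in the frame of bay_left between -0.005 and 0.005 m and y of chisel_blue_mid in the frame of bay_left between -0.03 and 0.03 m and z of chisel_blue_mid in the frame of bay_left between -0.006 and 0.006 m and angle between the x axis of chisel_blue_mid and the y axis of bay_left, either way round below 0.06 rad))) and linear speed of each of chisel_orange, chisel_blue below 0.02 m/s); the robot touches nothing.
It fails at once if A bystander (glue bottle, mallet, try square, offcut, ear defenders or screw jar) is shifted more than 30 mm (distance of any of glue, mallet, square, offcut, earmuffs, screw_jar from where it was at the start of the episode above 0.03 m).
It also fails if it takes over 48 s, if anything falls off the work surface, if the arm or the gripper's body presses on something with over 40 N, if the wrist force passes 120 N, or if a joint passes its speed limit or range.

ROBOT

A 6-joint arm with a two-finger parallel gripper is mounted at the origin on the work surface. World frame = base frame: x ahead of the robot, y to its left, z up, the work surface at z = 0. Lengths are in m, angles in rad, forces in N, time in s.
With the tool pointing down it reaches from about 0.275 to 0.875 m from the base axis. Payload 12.5 kg.
Tool frame: the origin (TCP) lies on the centre line of the jaws, within the pads' length; the fingertips stand r.finger_overhang ahead of it and the grasp point (between the pads) lies 3 mm ahead of it (r.finger_overhang is the distance from the TCP to the fingertips, in m); z points along the fingers, y is the direction in which the jaws open and shut (so a half turn about z gives the same grasp; the last joint's range is limited). The gripper opens to 85 mm and grips with 20 to 120 N. Pads are 22 mm wide; open, the fingers measure 114 mm over their backs; the gripper's body (76 mm by 85 mm) begins 54 mm behind the grasp point. The pads swing forward as they close: fully open they stand 13 mm farther back than shut.
Start: joints at [1.082, 0.351, 1.652, -0, 1.139, -0.085], TCP at [0.216, 0.506, 0.253] pointing down, gripper open.
Joint ranges: [-2.75, 2.75], [-0.79, 2.1], [0.01, 2.65], [-1.57, 4.71], [0.07, 3.14], [-2.87, 2.87]. Speed limits (rad/s): [2.22, 2.22, 2.79, 3.14, 3.14, 3.14].

INTERFACE

Orientations are given as a unit quaternion [x, y, z, w].
In Python, from cell import r, optics gives the robot as it stands. The module is installed in compiled form; this text tells all that it offers. Calls block until the motion is done:
- r.move_to(position, orientation): joint-space move of the TCP to a pose.
- r.move_linear(position, rot=None, vel=0.15): straight line of the TCP; rot=None keeps the orientation; vel is the mean speed in m/s.
- r.set_joints(angles): joint-space move.
- r.set_gripper(opening, squeeze=None): opening from 0.0 (shut) to 1.0 (fully open); squeeze is the grip in N (None keeps the last); returns when the fingers have stopped.
- r.sleep(seconds).
- r.inverse_kinematics(position, orientation): joint angles nearest the present ones, or None.
- optics.get_image(name): name is "scene" or "top"; returns a dict with "pixels" (400x640x3 uint8, red, green, blue), "depth" (400x640 float32, m along the optical axis (not along the pixel's ray), 0 where there is no reading), "fx", "fy", "cx", "cy" (pixels), "camera_from_world" (4x4, takes a point from world to camera coordinates). Camera axes: x right, y down, z forward; pixel columns grow to the right and rows downward; lengths in m; the calibration is good to about 2 mm. A picture is of the moment at which its call begins.
A pose or a line that the arm cannot do raises r.PlanningError and nothing moves.
- r.hand_in(): hands the job in, once; it reports no verdict.
Readings, each from a call of its own:
- r.current_t(): time.
- r.current_q(): joint angles.
- r.current_qvel(): joint speeds.
- r.current_effort(): joint torques, N m.
- r.current_tool_pos(): TCP position.
- r.current_ee_rot(): TCP orientation.
- r.current_contact_force(): force on the tool from outside, world axes, zero at the start.
- r.current_torque(): the same for the moment, N m.
- r.current_opening(): opening from 0.0 (shut) to 1.0 (fully open).
Only numpy, scipy, OpenCV 4.12 (cv2) and the standard library are available. Lean on these libraries where they do the work, as an engineer would, in place of code of your own. Each camera call takes 0.05 s, during which the arm holds its last target. There are 200 camera calls.

## Working session

There is one attempt and no reset: what is moved stays moved. The work goes in short steps, each a Python script; the robot and the scene stay as the last script left them, time stands still between calls to the robot, and variables do not carry over. Pictures are saved under pics/ and viewed, about 8 in all and at most 12, crops included, and the job is handed in when it is done.

```bash
mkdir -p pics; python3 - <<'E'
from cell import r, optics
import cv2,numpy as np
for n in("top","scene"):
    d=optics.get_image(n); cv2.imwrite(f"pics/{n}0.png",d["pixels"][:,:,::-1]); np.savez(f"{n}0.npz",**d)
    print(n,d["fx"],d["cx"],d["cy"],np.round(d["camera_from_world"],3).tolist())
print(r.current_t(),r.finger_overhang,r.current_ee_rot(),r.current_tool_pos())
E
```

```text
top 426.0792381156539 323.52385564985764 189.91253908138202 [[-0.06, -0.998, -0.003, 0.048], [-0.976, 0.059, -0.208, 0.578], [0.208, -0.009, -0.978, 1.392], [0.0, 0.0, 0.0, 1.0]]
scene 417.1148605610104 318.07231174585934 201.79854562710855 [[-0.48, 0.877, -0.015, 0.246], [0.595, 0.313, -0.74, -0.29], [-0.644, -0.365, -0.672, 1.549], [0.0, 0.0, 0.0, 1.0]]
0.1 0.022 [ 2.00527740e-01  9.79687889e-01 -4.95994415e-04 -1.40402741e-04] [0.21594106 0.50552844 0.252819  ]
```

View pics/top0.png

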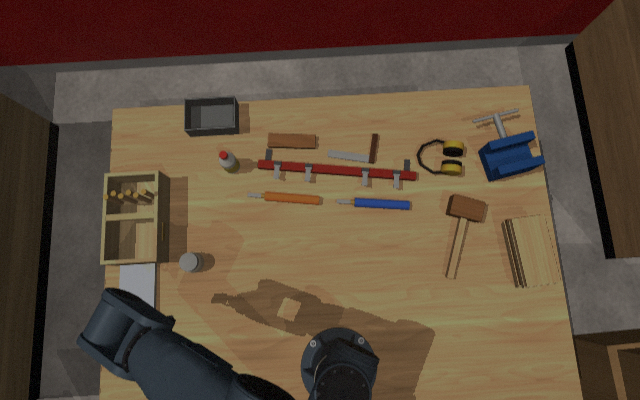

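View pics/scene0.png

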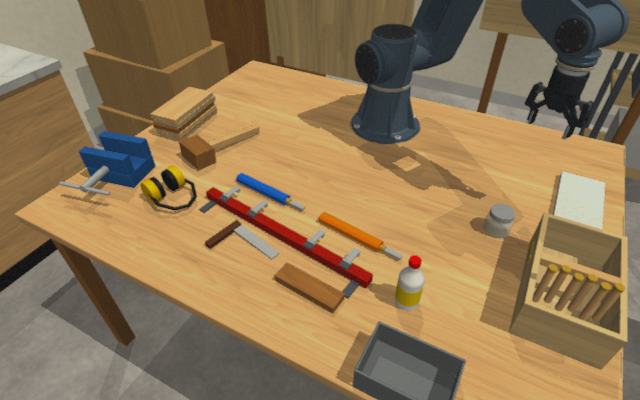

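Top view: rail runs (258,165)-(415,177), the orange handle (265..320,198), the blue one (355..410,204), with both blades pointing left (+y). Next I'll segment these by colour.

```bash
cat > h.py <<'E'
import numpy as np,cv2
def cloud(d):
    T=np.linalg.inv(d["camera_from_world"]);z=d["depth"].astype(float)
    v,u=np.mgrid[:400,:640]
    P=np.stack([(u-d["cx"])/d["fx"]*z,(v-d["cy"])/d["fy"]*z,z],-1)
    return P@T[:3,:3].T+T[:3,3]
RNG={"orange":((8,170,90),(18,255,255)),"blue":((105,150,60),(125,255,255)),"red":((0,180,60),(4,255,255))}
def ray(d,uv,h):
    "pixels -> world xy on plane z=h"
    T=np.linalg.inv(d["camera_from_world"]);uv=np.asarray(uv,float)
    D=np.c_[(uv[:,0]-d["cx"])/d["fx"],(uv[:,1]-d["cy"])/d["fy"],np.ones(len(uv))]@T[:3,:3].T
    return (T[:3,3]+D*((h-T[2,3])/D[:,2:]))[:,:2]
def measure(d,show=True):
    P=cloud(d);hsv=cv2.cvtColor(np.ascontiguousarray(d["pixels"]),cv2.COLOR_RGB2HSV);out={}
    for n,(a,b) in RNG.items():
        m=cv2.inRange(hsv,a,b)>0
        m&=(P[...,0]>.3)&(P[...,0]<.75)&(abs(P[...,1])<.36)&(P[...,2]>.003)&(P[...,2]<.06)
        k,l,s,_=cv2.connectedComponentsWithStats(m.astype(np.uint8))
        keep=[i for i in range(1,k) if s[i,4]>25] if n=="red" else [1+np.argmax(s[1:,4])]
        m=np.isin(l,keep); Q=P[m]; h=.028 if n=="red" else .026
        v,u=np.nonzero(m); W=ray(d,np.c_[u,v],h).astype(np.float32)
        c,(w,hh),ang=cv2.minAreaRect(W); bx=cv2.boxPoints((c,(w,hh),ang))
        e=bx[1]-bx[0] if np.hypot(*(bx[1]-bx[0]))>np.hypot(*(bx[2]-bx[1])) else bx[2]-bx[1]
        if e[1]<0:e=-e
        vx=cv2.fitLine(W,cv2.DIST_L2,0,.01,.01).ravel(); vx=vx*np.sign(vx[1])
        out[n]=dict(c=np.array(c),ang=np.arctan2(-vx[0],vx[1]),mean=W.mean(0),med=np.median(Q,0))
        if show: print(n,len(u),"rect c",np.round(c,4),"size",np.round((w,hh),3),"rectang %.3f"%np.arctan2(-e[0],e[1]),"lineang %.3f"%out[n]["ang"],"mean",np.round(out[n]["mean"],4),"z med",np.round(out[n]["med"][2],4),"px",u.min(),u.max(),v.min(),v.max())
    return out
E
python3 - <<'E'
from h import *
for n in("top","scene"): print(n); measure(dict(np.load(n+"0.npz")))
d=np.load("top0.npz")["pixels"]
cv2.imwrite("pics/crop.png",cv2.resize(d[140:225,215:440,::-1],None,fx=3.5,fy=3.5,interpolation=cv2.INTER_CUBIC))
E
```

```text
top
orange 436 rect c [0.5665 0.1265] size [0.188 0.029] rectang -0.147 lineang -0.151 mean [0.5665 0.1261] z med 0.0247 px 265 318 192 204
blue 387 rect c [ 0.5278 -0.1843] size [0.184 0.026] rectang -0.120 lineang -0.122 mean [ 0.5279 -0.1847] z med 0.0252 px 355 408 199 208
red 921 rect c [ 0.6576 -0.0357] size [0.555 0.03 ] rectang -0.138 lineang -0.140 mean [ 0.6577 -0.0405] z med 0.028 px 258 415 160 179
scene
orange 777 rect c [0.5793 0.1307] size [0.196 0.04 ] rectang -0.141 lineang -0.153 mean [0.579  0.1339] z med 0.0229 px 319 382 212 251
blue 491 rect c [ 0.5413 -0.1761] size [0.202 0.036] rectang -0.125 lineang -0.135 mean [ 0.5426 -0.1746] z med 0.0224 px 237 288 174 204
red 1989 rect c [ 0.6696 -0.031 ] size [0.562 0.042] rectang -0.138 lineang -0.138 mean [0.6753 0.0042] z med 0.0255 px 207 371 188 287
```

View pics/crop.png

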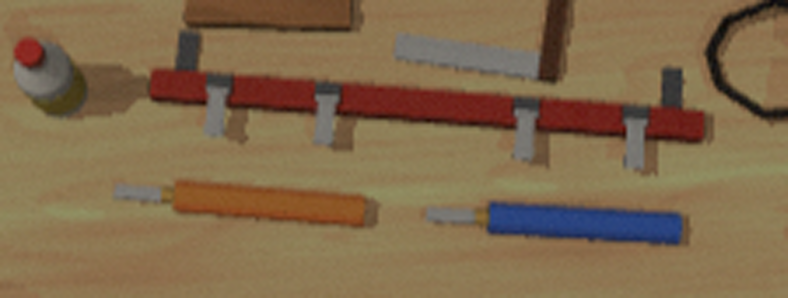

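Checks: the measured sizes fit (rail 555×30, handles about 187×28), and the heights are right. Each chisel is about 80 mm in front of its bay, with angle errors of 0.02 rad or less and 7–10 mm offset along the rail. I'll push with two half-open fingers, about 76 mm over the backs so they fit between the clips, and I'll start with orange.

```bash
cat > push.py <<'E'
from cell import r, optics
from h import *
C=np.array([.6576,-.0357]); A=-.139
X=np.array([np.cos(A),np.sin(A)]); Y=np.array([-np.sin(A),np.cos(A)])
a=(np.pi+A)/2; Q=[np.cos(a),np.sin(a),0,0]
def pt(side,x,z,y=0): return [*(C+Y*(side*.155+y)+X*(x-.03)),z]
def push(side,x0,end=-.0255,z=.028,y=0,fmax=32):
    r.move_to(pt(side,x0,.13,y),Q)
    r.move_linear(pt(side,x0,z,y),vel=.12)
    f0=np.array(r.current_contact_force())[:2]
    r.move_linear(pt(side,-.052,z,y),vel=.07)
    x=-.052
    while x<end:
        x=min(x+.003,end); r.move_linear(pt(side,x,z,y),vel=.03)
        f=-(np.array(r.current_contact_force())[:2]-f0)@X
        p=(np.array(r.current_tool_pos())[:2]-C)@X+.03
        print("cmd %.4f act %.4f F %.1f"%(x,p,f))
        if f>fmax: break
    r.move_linear(pt(side,x-.04,z,y),vel=.12)
    r.move_linear(pt(side,x-.04,.13,y),vel=.2)
    print("t",r.current_t())
E
python3 - <<'E'
from push import *
r.set_gripper(.55); print(r.current_opening(),r.finger_overhang)
push(1,-.137)
d=optics.get_image("top"); np.savez("top1.npz",**d); measure(d)
E
```

```text
0.5514816419241224 0.022
cmd -0.0490 act -0.0504 F 6.4
cmd -0.0460 act -0.0465 F 3.2
cmd -0.0430 act -0.0430 F 2.1
cmd -0.0400 act -0.0397 F 1.5
cmd -0.0370 act -0.0366 F 1.4
cmd -0.0340 act -0.0337 F 1.2
cmd -0.0310 act -0.0307 F 1.0
cmd -0.0280 act -0.0274 F -0.6
cmd -0.0255 act -0.0252 F 0.3
t 8.1
orange 89 rect c [0.6377 0.0387] size [0.032 0.033] rectang 1.513 lineang -0.508 mean [0.6386 0.0385] z med 0.025 px 311 320 172 181
blue 350 rect c [ 0.5277 -0.1843] size [0.184 0.026] rectang -0.120 lineang -0.132 mean [ 0.5275 -0.1902] z med 0.0255 px 355 408 199 208
red 661 rect c [ 0.6443 -0.1309] size [0.363 0.029] rectang -0.139 lineang -0.140 mean [ 0.6459 -0.1222] z med 0.0279 px 312 415 164 179
```

```bash
python3 - <<'E'
from push import *
push(-1,-.137)
s=optics.get_image("scene"); np.savez("scene2.npz",**s)
d=optics.get_image("top"); np.savez("top2.npz",**d); m=measure(d)
for n in("orange","blue"):
    e=m[n]["c"]-C; print(n,"rail frame",e@X+.03,e@Y)
a=cv2.resize(d["pixels"][140:225,215:440],(800,302),interpolation=cv2.INTER_CUBIC)
b=cv2.resize(s["pixels"][165:295,195:415],(500,295),interpolation=cv2.INTER_CUBIC)
o=np.zeros((600,800,3),np.uint8);o[:302]=a;o[305:600,:500]=b
cv2.imwrite("pics/c2.png",o[:,:,::-1])
E
```

```text
cmd -0.0490 act -0.0504 F 6.7
cmd -0.0460 act -0.0466 F 3.6
cmd -0.0430 act -0.0430 F 1.6
cmd -0.0400 act -0.0397 F 1.6
cmd -0.0370 act -0.0366 F 1.2
cmd -0.0340 act -0.0336 F -0.0
cmd -0.0310 act -0.0307 F 0.7
cmd -0.0280 act -0.0274 F -0.6
cmd -0.0255 act -0.0252 F -0.2
t 15.1167
orange 222 rect c [0.6501 0.1226] size [0.088 0.033] rectang -0.061 lineang -0.136 mean [0.6505 0.1217] z med 0.0253 px 279 304 170 179
blue 36 rect c [ 0.6169 -0.1125] size [0.017 0.026] rectang 1.335 lineang 1.407 mean [ 0.617  -0.1122] z med 0.026 px 356 361 176 183
red 605 rect c [0.6714 0.0581] size [0.366 0.028] rectang -0.140 lineang -0.139 mean [0.6703 0.0473] z med 0.0281 px 258 361 160 174
orange rail frame 0.0006048091431464404 0.1557469732674956
blue rail frame 0.00028871208435334375 -0.08166994328244502
```

View pics/c2.png

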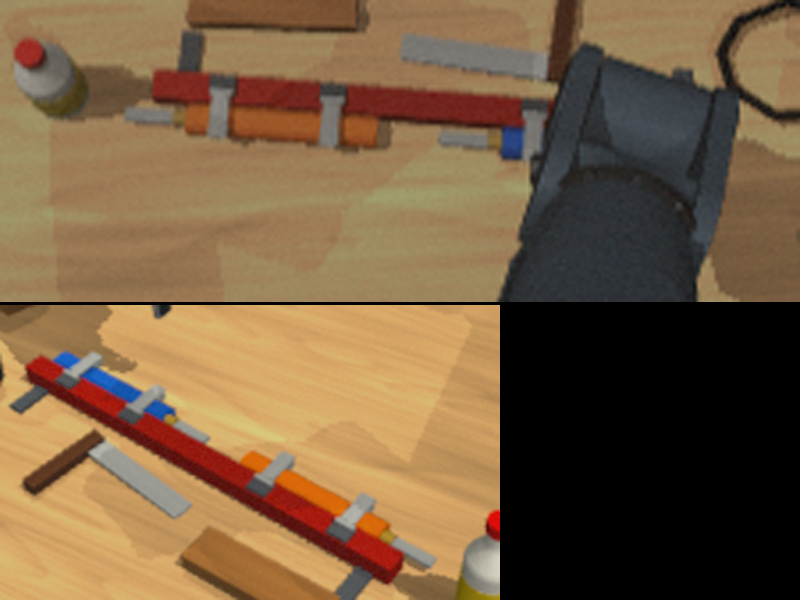

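Both handles lie flat along the rail under their clips. In the top view the arm still hides most of blue, so I'll back it off and measure both whole handles.

```bash
python3 - <<'E'
from push import *
r.move_linear(pt(-1,-.1,.25),vel=.25)
r.move_to([.25,-.30,.30],Q)
d=optics.get_image("top"); np.savez("top3.npz",**d)
P=cloud(d);hsv=cv2.cvtColor(np.ascontiguousarray(d["pixels"]),cv2.COLOR_RGB2HSV)
for n in("orange","blue"):
    m=(cv2.inRange(hsv,*RNG[n])>0)&(P[...,0]>.5)&(P[...,0]<.75)&(abs(P[...,1])<.36)&(P[...,2]>.003)&(P[...,2]<.05)
    m=cv2.morphologyEx(m.astype(np.uint8),cv2.MORPH_CLOSE,np.ones((1,11)))
    k,l,s,_=cv2.connectedComponentsWithStats(m); v,u=np.nonzero(l==1+np.argmax(s[1:,4]))
    W=ray(d,np.c_[u,v],.026)-C; W=np.c_[W@X+.03,W@Y].astype(np.float32)
    lo,hi=np.percentile(W,1,0),np.percentile(W,99,0)
    f=cv2.fitLine(W,cv2.DIST_L2,0,.01,.01).ravel()
    print(n,"x",lo[0],hi[0],"y",lo[1],hi[1],"mid",(lo+hi)/2,"ang",f[0]/f[1],"z",np.median(P[v,u,2]))
print(r.current_t())
cv2.imwrite("pics/c3.png",cv2.resize(d["pixels"][120:290,170:500,::-1],(800,412),interpolation=cv2.INTER_CUBIC))
E
```

```text
orange x -0.014661413 0.016667016 y 0.055407517 0.24133795 mid [0.0010028  0.14837274] ang -0.0076433276 z 0.025971845431504437
blue x -0.013459873 0.013484958 y -0.25758457 -0.075446405 mid [ 1.2542121e-05 -1.6651548e-01] ang 0.0068835667 z 0.026378541689196844
17.0417
```

View pics/c3.png

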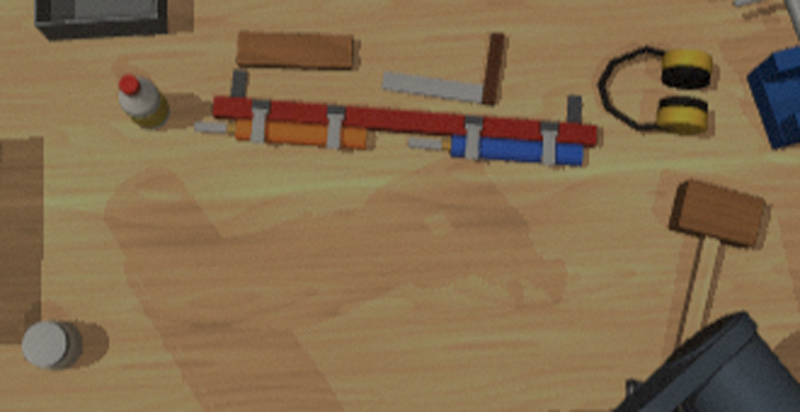

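The picture shows both handles flat against the rail: orange at about (300,133), blue at about (517,149). The bystanders are unmoved and the arm is clear, so I'm handing in.

```bash
python3 -c "
from cell import r
print(r.current_contact_force()); r.hand_in()"
```

```text
[ 0.59610967 -0.06065307 -0.09977168]
the job is handed in; nothing more can be done
```

Both chisels are home in their bays, orange in the left and blue in the right, and I handed the job in at about 17 s of the 48 s allowed. I pushed each one square to the rail, using the half-open fingers as a two-point pusher that fits between the clips.

My last measurements were from the top camera, which is good to about 2 mm:

| Chisel | Off home, square to rail (limit 5 mm) | Off centre, along rail (limit 30 mm) | Off parallel (limit 0.06 rad) | Handle top height |
|---|---|---|---|---|
| Orange | +1.0 mm | −7 mm | 0.008 rad | 26 mm, as expected |
| Blue | 0.0 mm | −12 mm | 0.007 rad | 26 mm, as expected |

- **Bystanders:** none looked moved in the final picture, though I did not measure them.
- **Arm:** it was clear of everything, with contact force of about 0.6 N.
- **Disagreement:** the push force I sampled peaked at only about 7 N, below the stated 10–18 N. Samples were only every 3 mm, so the peak probably fell between them. The measured positions show both chisels fully home.

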